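Packing a drilling clamp and holding it down

TASK

Wipe the loose chips off the drilling bed with the scraper block and lay the scraper back on the bench. Then slide the steel packing block, flat on the bed and squarely from the end, under the one clamp strap whose heel stands high enough for it, until about half its length is under the strap, and let go of it. Finish with the gripper pressing that heel down firmly, so that the strap lies flat on the packing, and keep holding it down; do not press the other clamp, and leave the spanner, tape roll and bolt where they are.

Things in the scene. Friction and masses are not known exactly. Their poses are not given: they have to be found in the camera images.
- bed: Fixed steel T-slot bed, 340 mm (x) x 350 mm (y). Origin at the centre of its underside, x away from the robot, z up. Flat top 30 mm above the bench, x -170 to +170, y -135 to +135 mm; at both y ends a chip gutter 40 mm wide, floor 24 mm and rim 14 mm below the top. Two clamps stand on it at y +70 and -70 mm, in either order, heels towards the robot; the 115 mm before the heels hold only the chips.
- clamp_a: Fixed clamp on the thick (25 mm) aluminium plate. Origin on the bed's top straight below the end of the strap's heel; x points under the strap to the plate and, like y, is parallel to the bed's; z up. M12 stud at x +70 mm, its top about 77 mm above the bed; the plate begins at x +105 mm. The chips' origins lie at x -90 to -30, y -35 to +35 mm.
- clamp_b: Fixed. Same clamp on the thin aluminium plate (12 mm thick, 92 x 110 mm); origin and axes as clamp_a. Stud top about 64 mm above the bed.
- strap_a: Steel strap of clamp_a, 125 x 36 x 14 mm, slotted for the stud, sprung heel-up. Origin on its underside on the toe line it rocks about (y), 25 mm above the bed; heel's end at x -120 mm. Free it leans 0.07 rad, heel's underside 33 mm above the bed; level, underside 25 and top 39 mm above it. 2 N on the heel starts it, 4 N holds it level; with nothing under it, it goes lower.
- strap_b: The same strap on clamp_b, toe line 12 mm above the bed; free, it leans 0.07 rad with the underside of the heel's end about 20 mm above the bed.
- heel_a (a point): Point to press on strap_a: on its top face, in the middle of its width, 20 mm from the end of the heel; axes of the strap.
- packing_mid (a point): Centre of the loose steel packing block, 90 mm long (x) x 30 mm wide (y) x 25 mm high (z), about 0.35 to 0.7 kg, lying on the bench beside the bed with its centre 12.5 mm above the bench.
- scraper_mid (a point): Centre of the scraper block: wooden block with a hard black wiping edge below, 110 mm long (x) x 26 mm thick (y) x 50 mm high (z), about 0.12 kg, standing on its wiping edge on the bench beside the bed, the other side from the packing.
- chip0: Flat sawn piece 15 x 11 x 7 mm. Loose metal chip on the bed, origin at the centre of its underside.
- chip1: Round slug 15 mm across, 7 mm high. Loose metal chip on the bed, origin at the centre of its underside.
- chip2: L-shaped piece about 18 x 14 x 8 mm. Loose metal chip on the bed, origin at the centre of its underside.
- chip3: Square piece 12 x 12 x 8 mm. Loose metal chip on the bed, origin at the centre of its underside.
- wrench: Open-ended spanner 190 mm long lying on the bench; bystander.
- tape: Roll of tape 90 mm across and 48 mm high on the bench; bystander.
- bolt: Hex bolt standing on its 35 mm head, 68 mm tall, on the bench; bystander.
Things that resemble listed ones, but are neither listed nor needed, are in the scene too. There is more than one size of the part that bears scraper_mid; the job needs the larger. Leave any pink look-alike of the part that bears packing_mid alone.

How it is judged:
On the way, in this order (a step that is already met when the one before it is completed fails the run):
1. all four chips are off the bed's flat top, with the scraper in the gripper (z of each of chip0, chip1, chip2, chip3 in the frame of bed below 0.022 m and contact force between scraper and the fingers above 1 N), for 0.1 s.
2. the packing block is under the heel of the high strap, square to it, about half in, flat on the bed, and let go (x of packing_mid in the frame of clamp_a between -0.017 and 0.017 m and y of packing_mid in the frame of clamp_a between -0.01 and 0.01 m and z of packing_mid in the frame of clamp_a between 0.009 and 0.016 m and angle between the x axis of packing_mid and the x axis of clamp_a, either way round below 0.15 rad and contact force between packing and the fingers below 0.5 N), for 0.2 s.
At the end, for the whole second after the job is handed in: Chips below the bed's top; scraper still on the bench; packing let go, flat on the bed, 28 to 62 mm of it under the high strap's heel, within 10 mm sideways and 0.15 rad; gripper presses that strap with over 5 N, level within 0.014 rad and bearing on the packing with over 2 N (all of step 2 and z of each of chip0, chip1, chip2, chip3 in the frame of bed below 0.022 m and angle between strap_a's own z axis and vertical below 0.014 rad and contact force between strap_a and packing above 2 N and (contact force between strap_a and the fingers above 5 N or contact force between strap_a and the arm above 5 N) and linear speed of each of packing, scraper below 0.02 m/s and contact force between scraper and the fingers below 0.5 N and height (world z) of scraper_mid below 0.03 m); the arm keeps its last pose, push and grip.
It fails at once if the low clamp was pressed (angle between strap_b's own z axis and vertical below 0.045 rad).
It fails at once if the wrench was moved more than 30 mm (distance of wrench from where it was at the start of the episode above 0.03 m).
It fails at once if the tape was moved more than 30 mm (distance of tape from where it was at the start of the episode above 0.03 m).
It fails at once if the bolt was moved more than 30 mm (distance of bolt from where it was at the start of the episode above 0.03 m).
It also fails if it takes over 67 s, if anything falls off the work surface, if the arm or the gripper's body presses on something with over 40 N, if the wrist force passes 120 N, or if a joint passes its speed limit or range.

ROBOT

A 6-joint arm with a two-finger parallel gripper is mounted at the origin on the work surface. World frame = base frame: x ahead of the robot, y to its left, z up, the work surface at z = 0. Lengths are in m, angles in rad, forces in N, time in s.
With the tool pointing down it reaches from about 0.4 to 0.825 m from the base axis. Payload 7 kg.
Tool frame: the origin (TCP) lies midway between the tips of the shut fingers; the grasp point (between the pads) lies 19 mm behind it; z points along the fingers, y is the line along which they close (so a half turn about z gives the same grasp; the last joint's range is limited). The gripper opens to 85 mm and grips with 20 to 120 N. Pads are 22 mm wide; open, the fingers measure 114 mm over their backs; the gripper's body (76 mm by 85 mm) begins 54 mm behind the grasp point. The pads swing forward as they close: fully open they stand 13 mm farther back than shut.
Start: joints at [-0.907, 0.359, 0.012, 0, -1.224, -0.288], TCP at [0.248, -0.628, 0.231] pointing down, gripper open.
Joint ranges: [-3.07, 3.07], [-1.43, 2.12], [-1.02, 1.25], [-3.03, 1.67], [-3.05, -0], [-3.03, 3.03]. Speed limits (rad/s): [2.39, 2.39, 3.01, 3.14, 3.14, 3.14].

INTERFACE

Orientations are given as a rotation vector (axis times angle).
In Python, from cell import manip gives the robot as it stands. The module is installed in compiled form; this text tells all that it offers.
- The arm moves only by the tool move_arm, never from a script. Its argument "steps" is a list that holds one entry, the list of rows, each a list of 4 numbers: the shift along the tool's x, y, z in cm, then the turn about the tool's z in degrees. A call has 1 to 5 rows; each row shifts and turns the commanded pose from where the row before left it, along the tool's axes as they then stand; what a row does not reach is not made up. A row lasts 1/10 s, in which the tool goes at most 50 mm and 8.59 degrees, less where a joint would pass 70% of its speed; a pose out of reach is approached as far as the arm can. A call is refused whole if a number of a shift passes 5 or a number of a turn 8.59, either way. A call with a gripper value outside its range is refused whole. "gripper" is the closure in counts, from 0 (fully open) to 255 (shut), set as the call begins (left out, the last holds). The fingers move at their own pace and stop on an object; "grip_force" is the grip in N (left out, the last holds). Time passes only in rows, so rows that do not move let the fingers close. It gives the time, the measured TCP pose, the force, the opening and the grip force at its end, in the units of the state.
- manip.observe(): the state, without advancing time (a new reading comes with each control period).
- manip.read_camera(name): name is "side" or "top" or "wrist"; returns (picture, depth): 384x512x3 uint8, blue, green, red; 384x512 float32, m along the optical axis (not along the pixel's ray), 0 where there is no reading.
- manip.camera_info(name): a dict with "fx", "fy", "cx", "cy" (pixels), "rvec" (rotation vector, rad) and "tvec" (3), from world to camera coordinates, as OpenCV has them; the wrist camera has in their place "T_tool_cam" (4x4, takes a point from camera to tool coordinates, whose origin is the TCP and whose axes are the flange's). Camera axes: x right, y down, z forward; pixel columns grow to the right and rows downward; lengths in m; the calibration is good to about 2 mm. A picture is of the moment at which its call begins: read the wrist's pose just before it. camera_info takes no time and is no camera call.
- manip.sign_off(): hands the job in; it is judged then, once.
The state is a dict: "t": time; "q": joint angles; "qd": joint speeds; "tau": joint torques, N m; "tool_pos": TCP position; "ee_rot": TCP orientation; "contact_force": force on the tool from outside, world axes, zero at the start; "moment": the same for the moment, N m; "grip_width": opening from 0.0 (shut) to 1.0 (fully open); "finger_force": force on a finger pad.
Only numpy, scipy, OpenCV 4.12 (cv2) and the standard library are available. Lean on these libraries where they do the work, as an engineer would, in place of code of your own. Each camera call takes 0.05 s, during which the arm holds its last target. There are 200 camera calls.

## Working session

There is one attempt and no reset: what is moved stays moved. The work goes in short steps, Python scripts to look and compute and a tool call to move; the robot and the scene stay as the last step left them, time stands still between calls to the robot, and variables do not carry over. Pictures are saved under pics/ and viewed, at most 10 in all, crops included, and the job is handed in when it is done.

Besides the shell and the picture viewer there is one more tool, called after "Call:" in YAML: its name, and indented under it one key for each argument. move_arm: Moves the arm, as the interface text tells. Its arguments: {"type":"object","properties":{"steps":{"type":"array","items":{"type":"array","items":{"type":"array","items":{"type":"number"}}}},"gripper":{"type":"number"},"grip_force":{"type":"number"}},"required":["steps"]}

```bash
mkdir -p pics && cat > h.py <<'E'
import numpy as np, cv2
from cell import manip
def cam(name):
    s=manip.observe(); im,d=manip.read_camera(name); c=manip.camera_info(name)
    K=np.array([[c['fx'],0,c['cx']],[0,c['fy'],c['cy']],[0,0,1]])
    if name=='wrist':
        T=np.eye(4);T[:3,:3]=cv2.Rodrigues(np.array(s['ee_rot'],float))[0];T[:3,3]=s['tool_pos'];W=T@np.array(c['T_tool_cam'])
    else:
        M=np.eye(4);M[:3,:3]=cv2.Rodrigues(np.array(c['rvec'],float))[0];M[:3,3]=np.ravel(c['tvec']);W=np.linalg.inv(M)
    return im,d,K,W
def cloud(d,K,W):
    v,u=np.indices(d.shape); p=np.stack([(u-K[0,2])/K[0,0]*d,(v-K[1,2])/K[1,1]*d,d],-1)
    P=p@W[:3,:3].T+W[:3,3]; P[d==0]=np.nan; return P
E
python3 - <<'E'
from h import *
s=manip.observe();print({k:np.round(v,3) for k,v in s.items()})
for n in['top','side']:
    im,d,K,W=cam(n); np.savez('pics/'+n,im=im,d=d,K=K,W=W)
    cv2.imwrite(f'pics/{n}.png',cv2.resize(im,(800,600))); print(n,W.round(3),K.round(1))
E
```

```text
{'t': np.float64(0.0), 'q': array([-0.907,  0.359,  0.011, -0.   , -1.224, -0.288]), 'qd': array([ 0.   , -0.001,  0.001, -0.001, -0.002,  0.   ]), 'tau': array([ 2.0000e-03, -5.8332e+01,  2.9341e+01,  6.9360e+00, -6.0000e-03,
        0.0000e+00]), 'tool_pos': array([ 0.248, -0.627,  0.23 ]), 'ee_rot': array([ 5.870e-01, -3.086e+00, -3.000e-03]), 'contact_force': array([ 0.584, -0.51 , -0.706]), 'moment': array([ 0.037, -0.005,  0.032]), 'finger_force': np.float64(0.0), 'grip_width': np.float64(0.996)}
top [[-0.005 -0.982  0.187  0.355]
 [-0.999  0.011  0.034 -0.036]
 [-0.035 -0.187 -0.982  1.094]
 [ 0.     0.     0.     1.   ]] [[410.2   0.  262. ]
 [  0.  410.2 193.3]
 [  0.    0.    1. ]]
side [[-0.971 -0.167  0.171  0.342]
 [-0.239  0.724 -0.648  0.76 ]
 [-0.016 -0.67  -0.742  0.955]
 [ 0.     0.     0.     1.   ]] [[375.2   0.  253.6]
 [  0.  375.2 192.8]
 [  0.    0.    1. ]]
```

View pics/top.png

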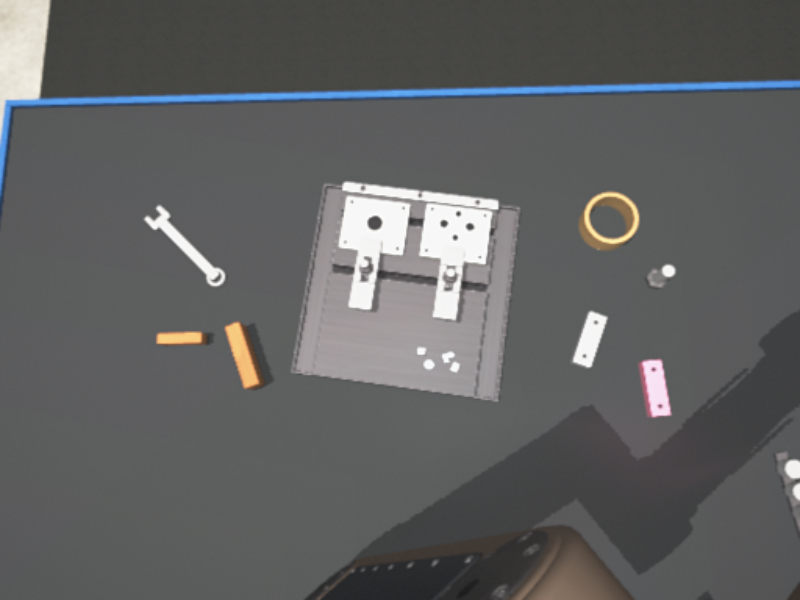

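View pics/side.png

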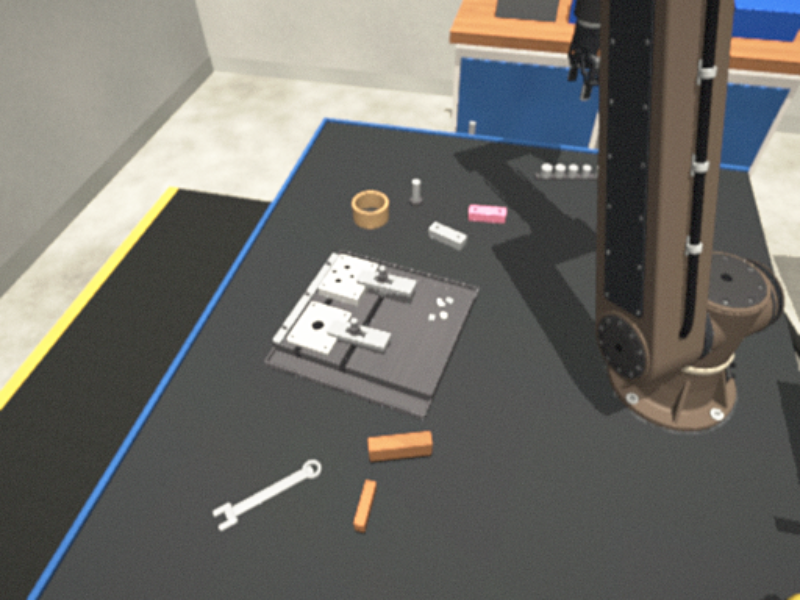

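Top view: the bed is in the centre and the chips are at about (421..455, 351..367), in front of the right clamp. That makes the right one clamp_a, with its heel at (446,317).
- **Scraper candidates:** orange blocks at (243,355) and (180,338). The larger one, (243,355), is the one needed.
- **Packing candidates:** white at (590,340) and pink at (655,388). White is the steel packing; pink is the look-alike to leave alone.

I'll measure with depth and confirm in a crop.

```bash
python3 - <<'E'
from h import *
f=np.load('pics/top.npz');im,d,K,W=f['im'],f['d'],f['K'],f['W'];P=cloud(d,K,W)
hsv=cv2.cvtColor(im,cv2.COLOR_BGR2HSV)
def box(n,m):
    p=P[m];r=cv2.minAreaRect((p[:,:2]*1000).astype(np.float32));print(n,m.sum(),np.round(r[0]),np.round(r[1]),round(r[2],1),'z',np.nanpercentile(p[:,2],[5,50,95]).round(4))
def reg(u0,u1,v0,v1):
    m=np.zeros(d.shape,bool);s=1.5625;m[int(v0/s):int(v1/s),int(u0/s):int(u1/s)]=1;return m&(d>0)
org=(hsv[...,0]<25)&(hsv[...,1]>120)
wh=(im.min(2)>140)
z=P[...,2]
box('scr',reg(215,270,310,400)&org&(z>.035)); box('small',reg(150,212,325,350)&org&(z>.01))
box('pack',reg(565,615,300,375)&(z>.018)); box('pink',reg(635,680,350,425)&(z>.018))
box('bolt',reg(640,685,255,295)&(z>.02));box('tape',reg(570,650,185,255)&(z>.03))
box('wr',reg(140,230,200,290)&wh)
for n,r in[('L',(345,385,290,315)),('R',(430,470,295,325))]: box('heel'+n,reg(*r)&(z>.045))
for n,r in[('strapL',(345,385,240,315)),('strapR',(430,470,250,325))]: box(n,reg(*r)&(z>.045)&wh)
# bed points
m=reg(310,500,300,400)
b=m&(np.abs(z-.03)<.004);box('bedtop',b&reg(290,520,310,400)); 
mb=reg(280,530,170,410)&(z>.008)
box('bed',mb)
for u,v in[(421,351),(429,364),(447,356),(455,367),(350,306),(373,308),(434,316),(457,318),(326,186),(519,209),(293,372),(498,399),(361,285),(449,278),(330,262),(488,282),(227,325),(240,323),(260,384),(246,388)]:
    print((u,v),P[int(v/1.5625),int(u/1.5625)].round(3))
c=im[190:270,90:440];cv2.imwrite('pics/c1.png',cv2.resize(c,(800,183),interpolation=cv2.INTER_CUBIC))
c=np.vstack([cv2.resize(im[195:255,95:175],(600,450)[:2]) ,cv2.resize(im[190:270,355:435],(600,150))]) if 0 else np.hstack([cv2.resize(im[195:255,95:175],(400,300)),cv2.resize(im[195:270,350:450],(400,300))])
cv2.imwrite('pics/c1.png',c)
E
```

```text
scr 457 [469. 276.] [109.  27.] 20.4 z [0.041  0.0497 0.053 ]
small 182 [500. 388.] [77. 18.] 89.9 z [0.024  0.0339 0.0379]
pack 414 [ 493. -300.] [31. 90.] 68.5 z [0.0216 0.0253 0.0284]
pink 449 [ 412. -402.] [90. 31.] 5.6 z [0.0213 0.025  0.0284]
bolt 98 [ 597. -421.] [18. 19.] 63.5 z [0.0271 0.0637 0.07  ]
tape 411 [ 696. -341.] [88. 90.] 44.6 z [0.0321 0.0465 0.0507]
wr 532 [670. 400.] [196.  38.] 45.9 z [-0.0009  0.0065  0.0107]
heelL 198 [559.  78.] [36. 36.] 81.2 z [0.0572 0.0632 0.0661]
heelR 244 [543. -61.] [36. 43.] 82.5 z [0.0719 0.076  0.0791]
strapL 564 [605.  86.] [ 64. 124.] 81.1 z [0.0541 0.0607 0.0668]
strapR 639 [581. -65.] [ 63. 121.] 88.6 z [0.0546 0.0736 0.0798]
bedtop 4716 [490.  18.] [270. 148.] 81.9 z [0.0272 0.0303 0.0331]
bed 13844 [586.   4.] [350. 341.] 81.7 z [0.0114 0.0313 0.0661]
(421, 351) [ 0.476 -0.018  0.036]
(429, 364) [ 0.455 -0.03   0.034]
(447, 356) [ 0.467 -0.061  0.039]
(455, 367) [ 0.449 -0.074  0.035]
(350, 306) [0.548 0.097 0.063]
(373, 308) [0.549 0.064 0.03 ]
(434, 316) [ 0.534 -0.039  0.03 ]
(457, 318) [ 0.531 -0.078  0.03 ]
(326, 186) [0.773 0.15  0.016]
(519, 209) [ 0.727 -0.192  0.015]
(293, 372) [0.443 0.199 0.017]
(498, 399) [ 0.396 -0.144  0.012]
(361, 285) [0.582 0.079 0.062]
(449, 278) [ 0.586 -0.065  0.096]
(330, 262) [0.638 0.141 0.006]
(488, 282) [ 0.592 -0.132  0.033]
(227, 325) [ 0.527  0.321 -0.   ]
(240, 323) [0.525 0.285 0.045]
(260, 384) [0.423 0.246 0.046]
(246, 388) [0.415 0.268 0.051]
```

View pics/c1.png

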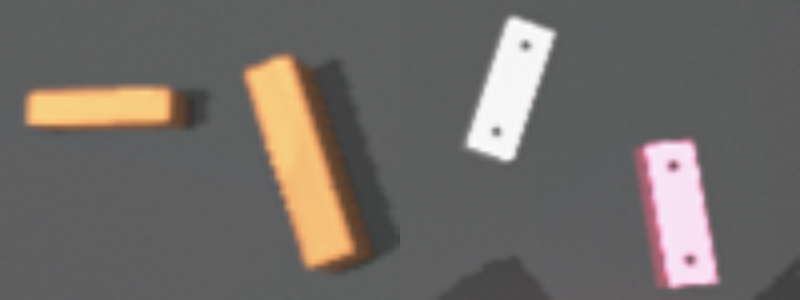

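The crop shows the larger scraper block (right orange) and the white steel packing; the pink one is the decoy. Heel heights of 76 mm against 63 mm confirm the right strap as strap_a. Moving over the scraper now.

Call:
move_arm:
  steps:
    - [[-3.94, 2.36, 0, 0], [-3.94, 2.36, 0, 0], [-3.94, 2.36, 0, 0], [-3.94, 2.36, 0, 0], [-3.94, 2.36, 0, 0]]
  gripper: 0

```text
t: 0.6
tool_pos: [0.3883, -0.4441, 0.231]
ee_rot: [0.586, -3.086, -0.001]
contact_force: [1.7, -0.4, -0.5]
grip_width: 1.0
finger_force: 0.0
```

Call:
move_arm:
  steps:
    - [[-3.94, 2.36, 0, 0], [-3.94, 2.36, 0, 0], [-3.94, 2.36, 0, 0], [-3.94, 2.36, 0, 0], [-1.52, 4.56, 0, 0]]

```text
t: 1.1
tool_pos: [0.4995, -0.2508, 0.2302]
ee_rot: [0.587, -3.085, 0.0]
contact_force: [0.4, 0.9, 0.5]
grip_width: 1.002
finger_force: 0.0
```

Call:
move_arm:
  steps:
    - [[-1.52, 4.56, 0, 0], [-1.52, 4.56, 0, 0], [-1.52, 4.56, 0, 0], [-1.52, 4.56, 0, 0], [-1.52, 4.56, 0, 0]]

```text
t: 1.6
tool_pos: [0.4833, -0.0104, 0.2313]
ee_rot: [-0.587, 3.086, 0.0]
contact_force: [1.2, 0.5, 0.2]
grip_width: 1.0
finger_force: 0.0
```

Call:
move_arm:
  steps:
    - [[-1.52, 4.56, 0, 0], [-1.52, 4.56, 0, 0], [-1.52, 4.56, 0, 0], [-1.52, 4.56, 0, 0], [-1.52, 4.56, 0, 0]]

```text
t: 2.1
tool_pos: [0.4703, 0.2297, 0.2313]
ee_rot: [-0.587, 3.086, 0.0]
contact_force: [1.1, -0.1, 0.7]
grip_width: 1.002
finger_force: 0.0
```

Call:
move_arm:
  steps:
    - [[-1.52, 4.4, 0, 1.1], [0, 0, 2, 0], [0, 0, 0, 0]]

```text
t: 2.4
tool_pos: [0.4673, 0.2744, 0.2084]
ee_rot: [0.559, -3.087, 0.004]
contact_force: [-1.2, -0.8, -0.5]
grip_width: 1.0
finger_force: 0.0
```

```bash
cat >> h.py <<'E'
def rel(p,yaw=None):
    "shift in tool axes (cm) from TCP to world p; yaw = wanted tool-y angle (deg)"
    s=manip.observe();R=cv2.Rodrigues(np.array(s['ee_rot'],float))[0]
    a=np.degrees(np.arctan2(R[1,1],R[0,1]))
    print('t',round(s['t'],2),'tcp',np.round(s['tool_pos'],4),'tooly',a.round(2),'shift',(R.T@(np.array(p)-s['tool_pos'])*100).round(2),'' if yaw is None else 'turn %.2f'%((a-yaw+90)%180-90), 'tx',R[:2,0].round(4),'F',np.round(s['contact_force'],1))
def box(n,p):
    r=cv2.minAreaRect((p[:,:2]*1000).astype(np.float32));print(n,len(p),np.round(r[0],1),np.round(r[1],1),round(r[2],1),'z',np.nanpercentile(p[:,2],[5,50,95]).round(4))
E
python3 - <<'E'
from h import *
im,d,K,W=cam('wrist');P=cloud(d,K,W);h=cv2.cvtColor(im,cv2.COLOR_BGR2HSV)
o=(h[...,0]<25)&(h[...,1]>110)&(d>0)&(P[...,2]>.042)&(P[...,2]<.06)
n,l,st,ce=cv2.connectedComponentsWithStats(o.astype(np.uint8));print(st,ce)
box('scr',P[l==1+st[1:,4].argmax()])
rel([.469,.276,.015],110.4)
cv2.imwrite('pics/w1.png',im)
E
```

```text
[[     0      0    512    384 195213]
 [   246    127     25    100   1394]
 [   267    227      1      1      1]] [[255.4889992  191.71537244]
 [257.03228121 161.31420373]
 [267.         227.        ]]
scr 1394 [468.8 276.9] [108.   25.7] 20.1 z [0.0483 0.0503 0.0516]
t 2.45 tcp [0.468  0.2738 0.2099] tooly 110.48 shift [-0.24  0.2  19.49] turn 0.08 tx [-0.9368 -0.3499] F [-0.1 -0.1  0.3]
```

View pics/w1.png

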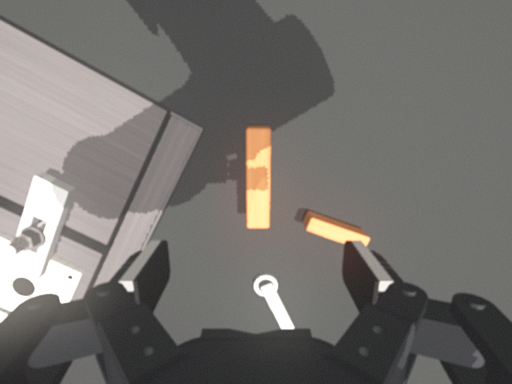

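The wrist view shows the scraper centred between the fingers at (257,177), with the smaller block clear at (337,230). Descending, closing and lifting.

Call:
move_arm:
  steps:
    - [[-0.2, 0.26, 4.5, 0.4], [0, 0, 4.5, 0], [0, 0, 4.5, 0], [0, 0, 4, 0], [0, 0, 2, 0]]

```text
t: 2.95
tool_pos: [0.4693, 0.2751, 0.014]
ee_rot: [0.543, -3.091, 0.003]
contact_force: [-1.6, -0.5, 0.5]
grip_width: 1.0
finger_force: 0.0
```

Call:
move_arm:
  steps:
    - [[0, 0, 0, 0], [0, 0, 0, 0], [0, 0, 0, 0], [0, 0, 0, 0], [0, 0, 0, 0]]
  gripper: 255
  grip_force: 60

```text
t: 3.45
tool_pos: [0.4709, 0.2783, 0.0182]
ee_rot: [-0.547, 3.091, 0.003]
contact_force: [-1.3, -1.3, 8.6]
grip_width: 0.295
finger_force: 59.9
```

Call:
move_arm:
  steps:
    - [[0, 0, 0, 0], [0, 0, 0, 0], [0, 0, 0, 0], [0, 0, 0, 0], [0, 0, 0, 0]]

```text
t: 3.95
tool_pos: [0.471, 0.2783, 0.0182]
ee_rot: [-0.547, 3.091, 0.003]
contact_force: [-0.9, -1.2, 8.1]
grip_width: 0.294
finger_force: 59.9
```

Call:
move_arm:
  steps:
    - [[0, 0, -4, 0], [0, 0, -4, 0], [1.77, -4.59, -0.5, 0], [1.77, -4.59, -0.5, 0], [1.77, -4.59, -0.5, 0]]

```text
t: 4.45
tool_pos: [0.4669, 0.1287, 0.1125]
ee_rot: [-0.548, 3.092, 0.002]
contact_force: [1.5, -0.5, -1.4]
grip_width: 0.294
finger_force: 59.4
```

Call:
move_arm:
  steps:
    - [[1.77, -4.59, 0, 0], [1.77, -4.59, 0, 0], [0, 0, 0, 7.1], [0, 0, 0, 7.1], [0, 0, 0, 7.1]]

```text
t: 4.95
tool_pos: [0.4655, 0.0309, 0.1121]
ee_rot: [0.045, 3.14, 0.001]
contact_force: [-1.0, 0.3, -1.4]
grip_width: 0.295
finger_force: 59.6
```

Call:
move_arm:
  steps:
    - [[0, 0, 0, 7], [0, 0, 0, 0], [0, 0, 0, 0]]

```text
t: 5.25
tool_pos: [0.4655, 0.0316, 0.1117]
ee_rot: [0.221, 3.133, 0.001]
contact_force: [0.2, -0.3, -1.3]
grip_width: 0.295
finger_force: 59.5
```

```bash
python3 - <<'E'
from h import *
rel([.4657,.0308,.049],81.8)
im,d,K,W=cam('wrist');P=cloud(d,K,W)
np.savez('pics/w2',im=im,d=d,K=K,W=W)
cv2.imwrite('pics/w2.png',im)
E
```

```text
t 5.25 tcp [0.4655 0.0316 0.1117] tooly 81.94 shift [-0.03 -0.08  6.27] turn 0.14 tx [-0.9901  0.1403] F [ 0.2 -0.3 -1.3]
```

View pics/w2.png

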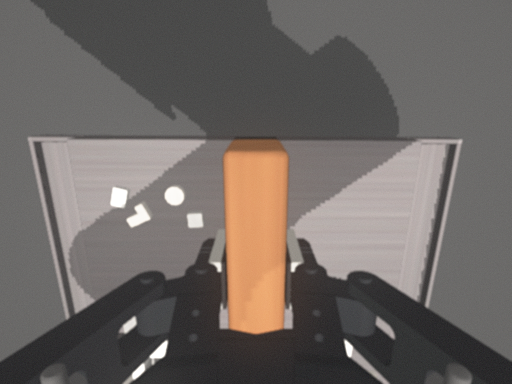

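The scraper is square to the bed between the straps. The chips are to its left at (119,197), (139,215), (174,196) and (195,220). Lowering and sweeping towards the -y gutter.

Call:
move_arm:
  steps:
    - [[0, 0, 3, 0], [0, 0, 2.5, 0], [0, 0, 0.7, 0], [0, 0, 0, 0], [0, 0, 0, 0]]

```text
t: 5.8
tool_pos: [0.4658, 0.0317, 0.0498]
ee_rot: [0.224, 3.133, 0.0]
contact_force: [0.3, 0.5, -1.4]
grip_width: 0.298
finger_force: 60.2
```

Call:
move_arm:
  steps:
    - [[0, -1, 0.1, 0], [0, -2, 0, 0], [0, -2, 0, 0], [0, -2, 0, 0], [0, -1.5, 0, 0]]

```text
t: 6.3
tool_pos: [0.4529, -0.0539, 0.0487]
ee_rot: [0.226, 3.133, 0.0]
contact_force: [0.8, 0.6, -1.2]
grip_width: 0.298
finger_force: 60.0
```

Call:
move_arm:
  steps:
    - [[0, -1.5, 0, 0], [0, -1, 0, 0], [0, -1, 0, 0], [0, -1, 0, 0], [0, -0.8, 0, 0]]

```text
t: 6.8
tool_pos: [0.4455, -0.1057, 0.0484]
ee_rot: [0.226, 3.133, 0.0]
contact_force: [0.2, 0.3, -0.9]
grip_width: 0.292
finger_force: 60.0
```

Call:
move_arm:
  steps:
    - [[0, -0.4, 0, 0], [0, 0, 0, 0], [0, 0, 0, 0]]

```text
t: 7.1
tool_pos: [0.4451, -0.109, 0.0483]
ee_rot: [0.227, 3.133, 0.0]
contact_force: [-0.3, -0.2, -1.4]
grip_width: 0.296
finger_force: 60.0
```

```bash
python3 - <<'E'
from h import *
rel([.4657,.0308,.049],81.8)
im,d,K,W=cam('wrist');P=cloud(d,K,W)
im2=cam('top')[0]
c=np.hstack([cv2.resize(im[:,:200],(260,499)),cv2.resize(im2[180:270,180:350],(530,499) if 0 else (530,281)) if 0 else cv2.resize(im2[185:275,240:340],(540,499))])
cv2.imwrite('pics/w3.png',c)
E
```

```text
t 7.1 tcp [ 0.4451 -0.109   0.0483] tooly 81.73 shift [-0.02 14.13 -0.07] turn -0.07 tx [-0.9896  0.1439] F [-0.3 -0.2 -1.4]
```

View pics/w3.png

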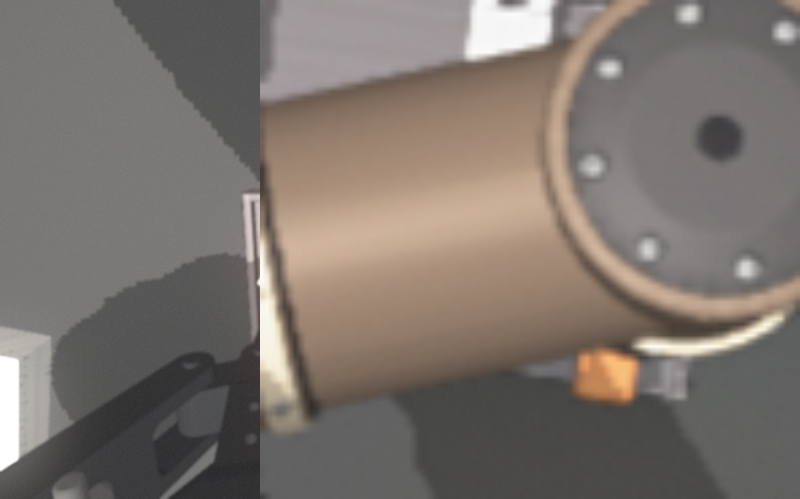

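Call:
move_arm:
  steps:
    - [[0, 0, -4, 0], [0, 4, -4, 0], [0, 5, 0, 0], [0, 5, 0, 0], [0, 3, 0, 0]]

```text
t: 7.7
tool_pos: [0.4694, 0.0578, 0.1244]
ee_rot: [0.224, 3.132, 0.002]
contact_force: [-0.1, -0.0, -1.7]
grip_width: 0.296
finger_force: 60.2
```

```bash
cat >> h.py <<'E'
def bedf(P,c=(.585,.0035),yaw=-8.2):
    a=np.radians(yaw);q=P[...,:2]-np.array(c);return np.stack([q[...,0]*np.cos(a)+q[...,1]*np.sin(a),-q[...,0]*np.sin(a)+q[...,1]*np.cos(a),P[...,2]],-1)
E
python3 - <<'E'
from h import *
im,d,K,W=cam('wrist');P=cloud(d,K,W);B=bedf(P)
m=(im.min(2)>175)&(d>0)&(B[...,0]<-.06)&(B[...,2]<.05)&(B[...,1]>-.25)&(B[...,1]<-.0)
n,l,st,ce=cv2.connectedComponentsWithStats(m.astype(np.uint8))
for i in range(1,n):
    if st[i,4]>15:print(st[i],ce[i].round(),np.median(B[l==i],0).round(3))
rel([.469,.29,.02],110)
cv2.imwrite('pics/w4.png',im)
E
```

```text
[141 139  48   6 139] [163. 141.] [-0.166 -0.039  0.03 ]
[119 170  34   8 107] [136. 174.] [-0.139 -0.062  0.031]
[ 25 172  27  41 701] [ 40. 190.] [-0.125 -0.155  0.015]
t 7.75 tcp [0.4706 0.0602 0.1244] tooly 81.9 shift [ 3.43 22.71 10.47] turn -28.10 tx [-0.99    0.1409] F [ 1.7  4.  -0.6]
```

View pics/w4.png

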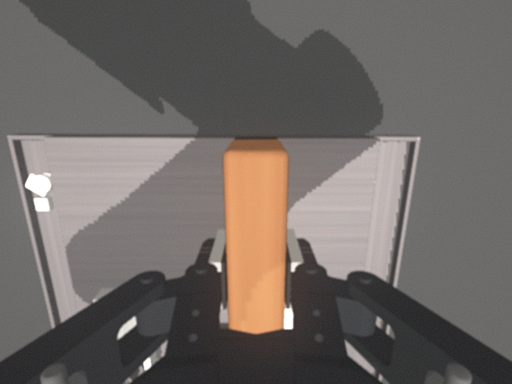

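All four chips lie in the -y gutter, at (38,183) and (42,204), with their tops at 15 mm; the bed top is clear. Now I'll put the scraper back.

Call:
move_arm:
  steps:
    - [[0.63, 4.19, 0, 0], [0.63, 4.19, 0, 0], [0.63, 4.19, 0, 0], [0.63, 4.19, 0, 0], [0.63, 4.19, 0, 0]]

```text
t: 8.25
tool_pos: [0.4672, 0.2684, 0.1237]
ee_rot: [-0.225, -3.133, 0.0]
contact_force: [1.7, -0.0, -0.6]
grip_width: 0.295
finger_force: 60.2
```

Call:
move_arm:
  steps:
    - [[0, 0, 4, 0], [0, 0, 4, 0], [0, 0, 2, 0], [0, 0, 0.6, 0], [0, 0, 0, 0]]

```text
t: 8.75
tool_pos: [0.4672, 0.2667, 0.018]
ee_rot: [-0.224, -3.133, 0.002]
contact_force: [-0.6, 0.2, -1.1]
grip_width: 0.297
finger_force: 60.8
```

Call:
move_arm:
  steps:
    - [[0, 0, 0, 0], [0, 0, 0, 0], [0, 0, 0, 0], [0, 0, 0, 0], [0, 0, 0, 0]]
  gripper: 0

```text
t: 9.25
tool_pos: [0.4679, 0.2664, 0.0177]
ee_rot: [0.227, 3.133, 0.0]
contact_force: [-0.7, -0.8, -0.3]
grip_width: 1.002
finger_force: 0.0
```

Call:
move_arm:
  steps:
    - [[0, 0, -4.5, 0], [0, 0, -4.5, 0], [0, 0, -4.5, 0], [0, 0, -4.5, 0], [-0.7, -4.6, 0, 0]]

```text
t: 9.75
tool_pos: [0.4718, 0.2246, 0.2042]
ee_rot: [0.219, 3.125, 0.012]
contact_force: [1.0, -1.1, -0.8]
grip_width: 0.995
finger_force: 0.0
```

Call:
move_arm:
  steps:
    - [[-0.7, -4.6, 0, 0], [-0.7, -4.6, 0, 0], [-0.7, -4.6, 0, 0], [-0.7, -4.6, 0, 0], [-0.7, -4.6, 0, 0]]

```text
t: 10.25
tool_pos: [0.4692, -0.0144, 0.198]
ee_rot: [0.226, 3.133, 0.001]
contact_force: [1.5, -0.8, 1.1]
grip_width: 1.0
finger_force: 0.0
```

Call:
move_arm:
  steps:
    - [[-0.7, -4.6, 0, 0], [-0.7, -4.6, 0, 0], [-0.7, -4.6, 0, 0], [-0.7, -4.6, 0, 0], [-0.7, -4.6, 0, 0]]

```text
t: 10.75
tool_pos: [0.4708, -0.2473, 0.1979]
ee_rot: [0.226, 3.133, 0.0]
contact_force: [1.1, -0.0, -0.0]
grip_width: 1.006
finger_force: 0.0
```

Call:
move_arm:
  steps:
    - [[-0.7, -4.6, 0, 0], [0, 0, 0, 6.7], [0, 0, 0, 6.6], [0, 0, 0, 0], [0, 0, 0, 0]]

```text
t: 11.25
tool_pos: [0.4714, -0.2918, 0.1976]
ee_rot: [-0.583, -3.087, -0.0]
contact_force: [0.0, 0.5, 0.1]
grip_width: 1.002
finger_force: 0.0
```

```bash
python3 - <<'E'
from h import *
im,d,K,W=cam('wrist');P=cloud(d,K,W)
m=(d>0)&(P[...,2]>.019)&(P[...,2]<.032)&(np.hypot(P[...,0]-.493,P[...,1]+.3)<.06)
n,l,st,ce=cv2.connectedComponentsWithStats(m.astype(np.uint8));i=1+st[1:,4].argmax()
p=P[l==i];box('pack',p);print(st[i],ce[i],np.median(im[l==i],0))
r=cv2.minAreaRect((p[:,:2]*1000).astype(np.float32));c=np.array(r[0])/1000;a=r[2]
w,h=r[1];a=a if w>h else a+90; a=(a+90)%180-90
g=c-.022*np.array([np.cos(np.radians(a)),np.sin(np.radians(a))]);print('long axis',a,'grasp',g)
rel([*g,.002],a+90)
E
```

```text
pack 2075 [ 492.3 -299.7] [29.9 90.2] 68.9 z [0.0242 0.0255 0.0266]
[ 243  152   28   78 2075] [256.60048193 189.86554217] [236. 240. 242.]
long axis -21.089218139648438 grasp [ 0.47178695 -0.29174143]
t 11.3 tcp [ 0.4715 -0.2916  0.1977] tooly 68.63 shift [-0.02 -0.   19.57] turn -0.28 tx [-0.9312  0.3644] F [ 0.1 -0.   0.6]
```

Call:
move_arm:
  steps:
    - [[0, 0, 4.5, -0.3], [0, 0, 4.5, 0], [0, 0, 4.5, 0], [0, 0, 4, 0], [0, 0, 2, 0]]

```text
t: 11.8
tool_pos: [0.4698, -0.2908, -0.0005]
ee_rot: [-0.574, -3.085, -0.001]
contact_force: [-0.2, -0.0, 0.8]
grip_width: 1.001
finger_force: 0.0
```

Call:
move_arm:
  steps:
    - [[0, 0, 0, 0], [0, 0, 0, 0], [0, 0, 0, 0], [0, 0, 0, 0], [0, 0, 0, 0]]
  gripper: 255
  grip_force: 70

```text
t: 12.3
tool_pos: [0.4729, -0.2921, 0.0047]
ee_rot: [0.578, 3.084, -0.0]
contact_force: [-0.4, 2.2, 5.7]
grip_width: 0.334
finger_force: 70.4
```

Call:
move_arm:
  steps:
    - [[0, 0, 0, 0], [0, 0, 0, 0], [0, 0, 0, 0]]

```text
t: 12.6
tool_pos: [0.4729, -0.2921, 0.0047]
ee_rot: [0.578, 3.084, -0.0]
contact_force: [-0.9, 1.6, 5.6]
grip_width: 0.332
finger_force: 70.4
```

Call:
move_arm:
  steps:
    - [[0, 0, -2, 0], [0, 0, -3.5, 0], [0, 0, -4, 0], [0, 0, -2.5, -6.5], [0, 0, 0, -6.4]]

```text
t: 13.1
tool_pos: [0.4737, -0.2925, 0.1277]
ee_rot: [0.221, 3.126, -0.003]
contact_force: [-0.5, -0.7, -3.7]
grip_width: 0.333
finger_force: 70.2
```

Call:
move_arm:
  steps:
    - [[1.12, 3.97, 0, 0], [1.12, 3.97, 0, 0], [1.12, 3.97, 0, 0], [1.12, 3.97, 0, 0], [1.12, 3.97, 0, 0]]

```text
t: 13.6
tool_pos: [0.4442, -0.0859, 0.1233]
ee_rot: [0.23, 3.132, 0.001]
contact_force: [1.6, 0.0, -3.7]
grip_width: 0.337
finger_force: 70.6
```

Call:
move_arm:
  steps:
    - [[1.12, 3.97, 0, 0], [0, 0, 3, 0], [0, 0, 2, 0], [0, 0, 0, 0], [0, 0, 0, 0]]

```text
t: 14.1
tool_pos: [0.4397, -0.0465, 0.0733]
ee_rot: [-0.229, -3.133, 0.0]
contact_force: [0.3, -0.4, -3.3]
grip_width: 0.332
finger_force: 70.7
```

```bash
python3 - <<'E'
from h import *
rel([.4404,-.0465,.0347],81.8)
im,d,K,W=cam('wrist');np.savez('pics/w5',im=im,d=d,K=K,W=W)
P=cloud(d,K,W);B=bedf(P)
cv2.imwrite('pics/w5.png',cv2.resize(im,(800,600)))
for n in ['side']:
    im,d,K,W=cam(n);np.savez('pics/s5',im=im,d=d,K=K,W=W)
E
```

```text
t 14.1 tcp [ 0.4397 -0.0465  0.0733] tooly 81.64 shift [-0.07  0.01  3.86] turn -0.16 tx [-0.9894  0.1453] F [ 0.3 -0.4 -3.3]
```

View pics/w5.png

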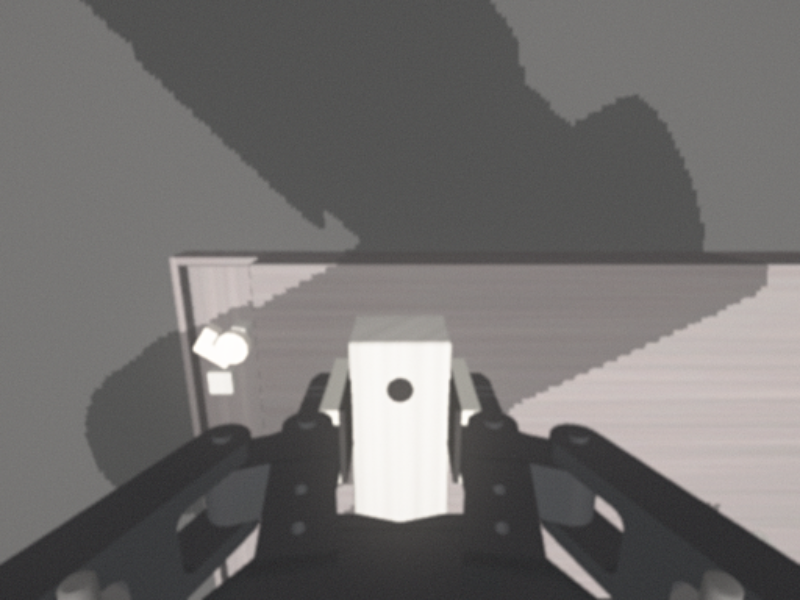

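The packing is centred and square to the bed edge at (400,420), its rear end at (400,335). The chips are still in the gutter at (220,350). I'll work out the packing's offset in the grip and refine the bed pose from the depth.

```bash
python3 - <<'E'
from h import *
f=np.load('pics/w5.npz');im,d,K,W=f['im'],f['d'],f['K'],f['W'];P=cloud(d,K,W);B=bedf(P)
# packing in bed frame
m=(P[...,2]>.052)&(P[...,2]<.075)&(im.min(2)>190)&(np.abs(B[...,1]+.07)<.025)
q=B[m];print('pack z',np.percentile(q[:,2],[5,50,95]).round(4),'rear x',np.percentile(q[:,0],[0.5,2]).round(4),'y',np.percentile(q[:,1],[1,50,99]).round(4))
s=bedf(np.array([.4397,-.0465,.0733]));print('tcp in bed',s)
# bed edges
z=P[...,2];ok=(d>0)
t=ok&(abs(z-.03)<.004)
print('bed flat top x min',[np.percentile(B[t&(abs(B[...,1]-y)<.01)][:,0],1).round(4) for y in(-.12,0.,.05)],
 'y min',np.percentile(B[t&(B[...,0]<-.13)&(B[...,0]>-.165)][:,1],1).round(4))
# strap from initial top & side views
for n in('top','side'):
    f=np.load(f'pics/{n}.npz');P=cloud(f['d'],f['K'],f['W']);B=bedf(P)
    m=(B[...,2]>.064)&(B[...,2]<.085)&(B[...,0]<-.005)&(B[...,0]>-.08)&(abs(B[...,1]+.07)<.03)&(f['im'].min(2)>120)
    q=B[m];print(n,m.sum(),'x',np.percentile(q[:,0],[1,3]).round(4),'y',np.percentile(q[:,1],[2,50,98]).round(4),(np.percentile(q[:,1],2)+np.percentile(q[:,1],98))/2)
E
```

```text
Traceback (most recent call last):
IndexError: index -1 is out of bounds for axis 0 with size 0
```

```bash
python3 - <<'E'
from h import *
f=np.load('pics/w5.npz');im,d,K,W=f['im'],f['d'],f['K'],f['W'];P=cloud(d,K,W);B=bedf(P)
m=(P[...,2]>.085)&(P[...,2]<.1)&(im.min(2)>150)&(np.abs(B[...,1]+.07)<.02)
q=B[m];print('pack z',np.percentile(q[:,2],[5,50,95]).round(4),'rear x',np.percentile(q[:,0],[0.5,2]).round(4),'y',np.percentile(q[:,1],[1,50,99]).round(4))
print('tcp in bed',bedf(np.array([.4397,-.0465,.0733])))
t=(d>0)&(abs(P[...,2]-.03)<.004)
print('bed top x min',[np.percentile(B[t&(abs(B[...,1]-y)<.01)][:,0],1).round(4) for y in(-.12,0.,.05)],
 'y min',np.percentile(B[t&(B[...,0]<-.13)&(B[...,0]>-.165)][:,1],1).round(4))
for n in('top','side'):
    f=np.load(f'pics/{n}.npz');P=cloud(f['d'],f['K'],f['W']);B=bedf(P)
    m=(B[...,2]>.064)&(B[...,2]<.085)&(B[...,0]<-.005)&(B[...,0]>-.08)&(abs(B[...,1]+.07)<.03)&(f['im'].min(2)>120)
    q=B[m];print(n,m.sum(),'x',np.percentile(q[:,0],[1,3]).round(4),'y',np.percentile(q[:,1],[2,50,98]).round(4))
E
```

```text
pack z [0.0928 0.0941 0.0951] rear x [-0.1606 -0.1604] y [-0.0877 -0.0707 -0.053 ]
tcp in bed [-0.13668304 -0.0702128   0.0733    ]
bed top x min [np.float64(-0.1699), np.float64(-0.1694), np.float64(-0.1692)] y min -0.1314
top 270 x [-0.0537 -0.0532] y [-0.0866 -0.0696 -0.0524]
side 155 x [-0.0541 -0.0539] y [-0.0846 -0.0625 -0.0484]
```

Call:
move_arm:
  steps:
    - [[0, 0, 2, -0.1], [0, 0, 1.4, 0], [0, 0, 0.4, 0], [0, 0, 0.1, 0], [0, 0, 0, 0]]

```text
t: 14.7
tool_pos: [0.4403, -0.0466, 0.0348]
ee_rot: [0.227, 3.132, 0.0]
contact_force: [-0.5, -0.6, -2.8]
grip_width: 0.336
finger_force: 71.1
```

Call:
move_arm:
  steps:
    - [[-1, 0, 0, 0], [-1, 0, 0, 0], [-1, 0, 0, 0], [0, 0, 0, 0]]

```text
t: 15.1
tool_pos: [0.4719, -0.0509, 0.0347]
ee_rot: [0.226, 3.131, 0.0]
contact_force: [0.1, -3.1, 4.0]
grip_width: 0.334
finger_force: 71.9
```

Call:
move_arm:
  steps:
    - [[-1, 0, 0, 0], [-1, 0, 0, 0], [-0.9, 0, 0, 0], [0, 0, 0, 0], [0, 0, 0, 0]]

```text
t: 15.6
tool_pos: [0.5, -0.0552, 0.0347]
ee_rot: [0.226, 3.131, -0.0]
contact_force: [0.1, -3.4, 4.4]
grip_width: 0.338
finger_force: 71.9
```

```bash
python3 - <<'E'
from h import *
rel([.4995,-.0552,.0347],81.8);print(bedf(np.array(manip.observe()['tool_pos'])))
im,d,K,W=cam('wrist');P=cloud(d,K,W);B=bedf(P)
m=(d>0)&(P[...,2]>.045)&(P[...,2]<.065)&(im.min(2)>140)&(np.abs(B[...,1]+.07)<.022)&(B[...,0]<-.06)
q=B[m];print('pack z',np.percentile(q[:,2],[5,50,95]).round(4),'rear x',np.percentile(q[:,0],[0.5,2]).round(4),'y',np.percentile(q[:,1],[1,50,99]).round(4))
box('p',q)
E
```

```text
t 15.6 tcp [ 0.5    -0.0552  0.0347] tooly 81.75 shift [ 0.04 -0.   -0.  ] turn -0.05 tx [-0.9897  0.1435] F [ 0.1 -3.4  4.4]
[-0.07580351 -0.07025771  0.03467524]
pack z [0.0546 0.0556 0.0565] rear x [-0.0994 -0.099 ] y [-0.0851 -0.0707 -0.0566]
p 4592 [-80.  -70.7] [30.2 40. ] 89.9 z [0.0546 0.0556 0.0565]
```

Call:
move_arm:
  steps:
    - [[0, 0, 0, 0], [0, 0, 0, 0], [0, 0, 0, 0], [0, 0, 0, 0], [0, 0, 0, 0]]
  gripper: 0

```text
t: 16.15
tool_pos: [0.4981, -0.0548, 0.0336]
ee_rot: [-0.226, -3.133, 0.0]
contact_force: [-0.6, 0.2, -0.5]
grip_width: 1.004
finger_force: 0.0
```

Call:
move_arm:
  steps:
    - [[0, 0, 0, 0], [0, 0, -2, 0], [0, 0, -3.5, 0], [0, 0, -4, 0], [0, 0, 0, 0]]

```text
t: 16.65
tool_pos: [0.5014, -0.0544, 0.1338]
ee_rot: [0.224, 3.125, 0.003]
contact_force: [1.0, 0.3, 0.1]
grip_width: 1.0
finger_force: 0.0
```

```bash
python3 - <<'E'
from h import *
im,d,K,W=cam('wrist');P=cloud(d,K,W);B=bedf(P)
m=(d>0)&(P[...,2]>.045)&(P[...,2]<.065)&(im.min(2)>140)&(np.abs(B[...,1]+.07)<.022)&(B[...,0]<-.06)
q=B[m];box('p',q)
h=[-.035,-.07];a=np.radians(-8.2)
w=np.array([.585,.0035])+np.array([h[0]*np.cos(a)-h[1]*np.sin(a),h[0]*np.sin(a)+h[1]*np.cos(a)])
print(w);rel([*w,.078],81.8)
im,d,K,W=cam('side');cv2.imwrite('pics/s6.png',cv2.resize(im[130:270,150:337],(800,600)))
E
```

```text
p 1769 [-79.9 -70.9] [39.8 30. ] 0.0 z [0.0545 0.0555 0.0566]
[ 0.54037381 -0.06079232]
t 16.7 tcp [ 0.4999 -0.0545  0.1313] tooly 81.75 shift [-4.06 -0.05  5.36] turn -0.05 tx [-0.9896  0.1435] F [-1.7  0.5  0. ]
```

View pics/s6.png

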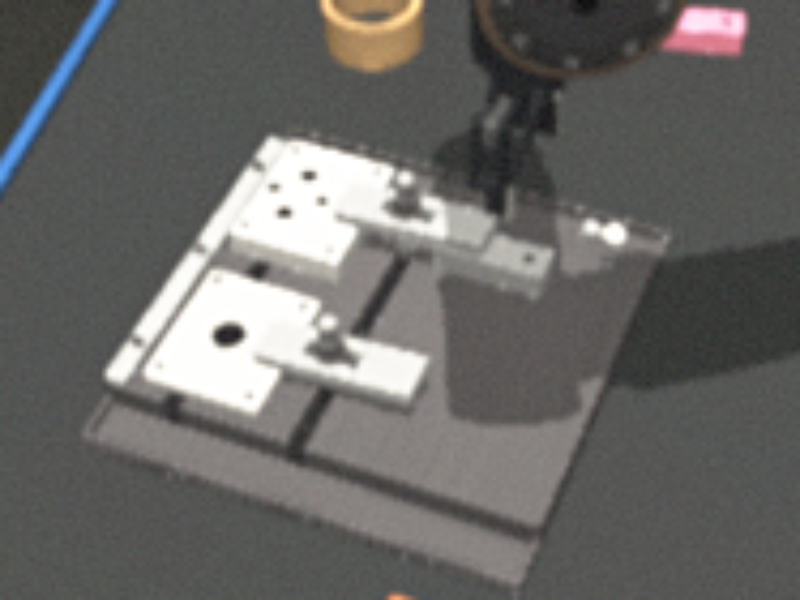

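The strap and packing line up at about (480,240), half in, with the plate side clear. Next: shut the gripper, move above heel_a and press.

Call:
move_arm:
  steps:
    - [[-3.85, 0, 0, 0], [0, 0, 0, 0], [0, 0, 0, 0], [0, 0, 0, 0], [0, 0, 0, 0]]
  gripper: 255

```text
t: 17.25
tool_pos: [0.5353, -0.0605, 0.1281]
ee_rot: [-0.226, -3.132, 0.0]
contact_force: [-0.6, 0.4, -0.3]
grip_width: 0.144
finger_force: 0.0
```

Call:
move_arm:
  steps:
    - [[0, 0, 0, 0], [0, 0, 0, 0], [0, 0, 2.5, 0], [0, 0, 2, 0], [0, 0, 0, 0]]

```text
t: 17.75
tool_pos: [0.5343, -0.0607, 0.0815]
ee_rot: [-0.227, -3.129, 0.001]
contact_force: [-0.0, -0.5, 0.7]
grip_width: 0.002
finger_force: 0.0
```

Call:
move_arm:
  steps:
    - [[0, 0, 0.5, 0], [0, 0, 0.5, 0], [0, 0, 0.4, 0], [0, 0, 0.3, 0], [0, 0, 0, 0]]

```text
t: 18.25
tool_pos: [0.5363, -0.0603, 0.069]
ee_rot: [0.225, 3.133, -0.0]
contact_force: [-9.7, 2.8, 24.3]
grip_width: -0.003
finger_force: 11.8
```

Call:
move_arm:
  steps:
    - [[0, 0, 0, 0], [0, 0, 0, 0], [0, 0, 0, 0], [0, 0, 0, 0], [0, 0, 0, 0]]

```text
t: 18.75
tool_pos: [0.5363, -0.0603, 0.069]
ee_rot: [0.225, 3.132, 0.0]
contact_force: [-10.1, 3.6, 22.7]
grip_width: 0.0
finger_force: 11.4
```

```bash
python3 - <<'E'
from h import *
rel([.54,-.06,.069],81.8)
for n in('wrist','side'):
    im,d,K,W=cam(n);P=cloud(d,K,W);B=bedf(P)
    m=(d>0)&(P[...,2]>.049)&(P[...,2]<.06)&(im.min(2)>100)&(np.abs(B[...,1]+.07)<.022)&(B[...,0]<-.06)&(B[...,0]>-.11)
    if m.sum()>20: box(n+' pack',B[m])
    s=(d>0)&(P[...,2]>.06)&(P[...,2]<.085)&(im.min(2)>100)&(abs(B[...,1]+.07)<.016)&(B[...,0]>-.056)&(B[...,0]<-.005)
    if s.sum()>20:
        q=B[s];print(n,'strap z vs x',[ (x,np.median(q[abs(q[:,0]-x)<.006][:,2]).round(4)) for x in(-.05,-.04,-.03,-.02) if (abs(q[:,0]-x)<.006).sum()>4])
P=cloud(d,K,W);h=cv2.cvtColor(im,cv2.COLOR_BGR2HSV);m=(h[...,0]<25)&(h[...,1]>120)&(P[...,2]>.04)&(P[...,2]<.06)&(abs(P[...,0]-.468)<.08)&(abs(P[...,1]-.27)<.05)
box('scr',P[m])
E
```

```text
t 18.75 tcp [ 0.5363 -0.0603  0.069 ] tooly 81.78 shift [-0.36  0.09 -0.  ] turn -0.02 tx [-0.9897  0.1431] F [-10.1   3.6  22.7]
wrist pack 3991 [-79.9 -70.9] [39.9 30.1] 0.1 z [0.0544 0.0555 0.0566]
wrist strap z vs x [(-0.05, np.float64(0.0694)), (-0.04, np.float64(0.0695)), (-0.03, np.float64(0.0693))]
side pack 98 [-80.3 -67.2] [40.5 32.5] 4.0 z [0.0505 0.0548 0.0581]
side strap z vs x [(-0.05, np.float64(0.0685)), (-0.04, np.float64(0.069)), (-0.03, np.float64(0.0695)), (-0.02, np.float64(0.069))]
scr 398 [466.2 268.6] [ 27.5 109.5] 81.2 z [0.0432 0.0497 0.0528]
```

The strap is level on the packing at 69 mm, pressed with about 23 N. The packing hasn't moved and the scraper is standing on the bench, so I'm handing the job in.

```bash
python3 -c "
from cell import manip
print(manip.sign_off())"
```

```text
the job is handed in; nothing more can be done
None
```

The job is handed in at about 19 s of the 67 s allowed: chips swept into the gutter, scraper back on the bench, packing half under the high strap and let go, and that heel held down level on it with about 23 N; the sign-off returned no verdict.

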